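# Seat and clamp a printer feed roller in its V-block jig

### The job

Take the printer feed roller off its wooden rest, lower it gently, without forcing it, into the two V-blocks of the blue jig, and let go only once they carry it (do not drop it in), so that it centres itself. Then slide the yellow-handled clamp along until its black plunger pushes the roller against the red end stop and the plunger's spring is pressed in about 4 mm (firm, about 10 N, never more than 6 mm), and leave it clamped. Do not disturb the mug, the jar or the screwdriver.

Things in the scene. Friction and masses are not known exactly. Their poses are not given: they have to be found in the camera images.
- roller: Feed roller, about 0.3 kg: steel shaft 16 mm diameter, 220 mm long, with a black rubber sleeve 36 mm diameter, 76 mm long round its middle. Origin at its centre, x along its axis, ends alike. Starts level in the rest, axis 42 mm above the table. Harmed by any fall or by being pressed down into the V-blocks with over 12 N (they stand on springs: 5 N/mm after the first 3 N, 4 mm travel).
- rest: Fixed wooden rest, base 190 x 70 mm, 10 mm thick, with two notched uprights 70 mm either side of its middle (14 mm thick, 60 mm wide, tops 46 mm above the table) that carry the shaft in open notches 22 mm wide, floor 34 mm above the table. Origin under its centre, x along the roller's axis.
- jig: Blue fixed jig, base plate 400 x 100 x 20 mm. Its x axis is the roller's axis in the jig, z up; origin on the table under the midpoint between the V-blocks. Red end stop at its -x end, clamp at +x. Set down with its centre near x = 0, the roller is free of both stop and plunger, with 130 to 150 mm from the jig's origin to the open plunger's face.
- v_mid (a point): Fixed point on the jig's axis midway between two steel V-blocks, 58 mm above the table. V-blocks 12 mm thick, at jig x = -70 and +70 mm, carry the shaft, sleeve between them; 90 degree V open upward, mouth 37 mm wide, tops 7 mm above the seated axis. Their height setting is NOT measured: the seated roller's axis lies 58 to 77 mm above the table: feel for it.
- stop_near (a point): Fixed point at jig x = -116 mm, y = 0, 68 mm above the table: the nearest place the red end stop's face can be. The stop, an upright plate 44 mm wide reaching 95 mm above the table, is locked at an UNMEASURED setting 0 to 16 mm farther toward -x, so a roller centred at x = 0 must be pushed 6 to 22 mm toward -x to meet it.
- clamp (a joint): How far the grey clamp carriage has been slid toward the jig's -x, in m: 0 is fully open, 0.075 the end of travel; starts between 0 and 0.02. It stays where it is left, holding against up to 11 N; sliding it takes about 11 N plus the plunger's force.
- clamp_grip (a point): Middle of the yellow square post on the clamp carriage, 20 x 20 mm, in line with the jig's axes, standing free from 86 to 132 mm above the table; this point is 115 mm above the table, at jig x = 195 mm minus the clamp value, y = 0.
- plunger: Black round plunger pad, 32 mm diameter, on a spring in front of the clamp carriage. Origin at the centre of its face, 68 mm above the table; unloaded it lies 47 mm toward the jig's -x from clamp_grip, nearer as the spring is pressed in (2.5 N per mm, 8 mm travel). Clamped against the stop, it must bear on the shaft's end with 6 to 16 N (2.4 to 6.4 mm). Friction alone resists about 3 N.
- mug: Blue mug, 76 mm wide, 90 mm high, origin under its centre. Leave it alone.
- jar: Pale jar with a white cap, 56 mm wide, 75 mm high, origin under its centre. Leave it alone.
- driver: Screwdriver with a red handle lying on the table. Leave it alone.
There are look-alikes about, which are no part of the job. There is more than one size of the roller; the job needs the middle-sized.

How it is judged:
By the outcome, as a careful person would: the job done as asked, in the order asked, and still so for the second after the job is handed in, with the robot touching nothing.
It also fails if it takes over 72 s, if anything falls off the work surface, if the arm or the gripper's body presses on something with over 40 N, if the wrist force passes 120 N, or if a joint passes its speed limit or range.

### The arm

A 6-joint arm with a two-finger parallel gripper is mounted at the origin on the work surface. World frame = base frame: x ahead of the robot, y to its left, z up, the work surface at z = 0. Lengths are in m, angles in rad, forces in N, time in s.
With the tool pointing down it reaches from about 0.375 to 0.9 m from the base axis. Payload 3.1 kg.
Tool frame: the origin (TCP) lies midway between the tips of the shut fingers; the grasp point (between the pads) lies 19 mm behind it; z points along the fingers, y is the line along which they close (so a half turn about z gives the same grasp; the last joint's range is limited). The gripper opens to 85 mm and grips with 20 to 120 N. Pads are 22 mm wide; open, the fingers measure 114 mm over their backs; the gripper's body (76 mm by 85 mm) begins 54 mm behind the grasp point. The pads swing forward as they close: fully open they stand 13 mm farther back than shut.
Start: joints at [1.058, 0.527, 1.433, -0, 1.181, -0.178], TCP at [0.205, 0.59, 0.231] pointing down, gripper open.
Joint ranges: [-3.08, 3.08], [-0.75, 2.2], [0.22, 2.44], [-1.43, 4.57], [0, 2.65], [-2.85, 2.85]. Speed limits (rad/s): [2.79, 2.79, 3.14, 3.14, 3.14, 3.14].

### API

Orientations are given as a unit quaternion [x, y, z, w].
In Python, from station import manip gives the robot as it stands. The module is installed in compiled form; this text tells all that it offers.
- The arm moves only by the tool apply_moves, never from a script. Its arguments are lists of equal length, an entry for each row: "claw": the gripper's target within -1 to 1 (fully open at 1, half-way at 0, shut at -1); "travel": the shift along the tool's x, y, z scaled (see below), a list of three; "turn": the turn, a rotation vector about the tool's x, y, z scaled (see below), a list of three. In form: {"claw": [claw, ...], "travel": [[dx, dy, dz], ...], "turn": [[rx, ry, rz], ...]}. A call has 1 to 5 rows; each row is the pose to reach, as a shift and turn from the pose commanded when the call began, along the tool's axes at that moment, turning the shorter way round; what a row does not reach only later rows make up. The controller multiplies each number of a shift by 800 mm and each number of a turn by 180 degrees. A row lasts 1/12 s, in which the tool goes at most 41.7 mm and 7.16 degrees, less where a joint would pass 70% of its speed; a pose out of reach is approached as far as the arm can. A call with a number of a shift or a turn outside -1 to 1 is refused whole. A call with a gripper value outside its range is refused whole. The fingers move at their own pace and stop on an object; "newtons" is the grip in N (left out, the last holds). Time passes only in rows, so rows that repeat a pose let the fingers close. It gives the time, the measured TCP pose, the force, the opening and the grip force at its end, in the units of the state.
- manip.sense(): the state, without advancing time (a new reading comes with each control period).
- manip.snapshot(name): name is "scene" or "top" or "wrist"; returns a dict with "pixels" (420x560x3 uint8, red, green, blue), "depth" (420x560 float32, m along the optical axis (not along the pixel's ray), 0 where there is no reading), "intrinsics" (3x3 intrinsics, pixels), "R" (3x3) and "t" (3): a world point X has camera coordinates R X + t. Camera axes: x right, y down, z forward; pixel columns grow to the right and rows downward; lengths in m; the calibration is good to about 2 mm. A picture is of the moment at which its call begins.
- manip.sign_off(): hands the job in; it is judged then, once.
The state is a dict: "t": time; "q": joint angles; "qd": joint speeds; "tau": joint torques, N m; "tcp_pos": TCP position; "tool_rot": TCP orientation; "force": force on the tool from outside, world axes, zero at the start; "ft_torque": the same for the moment, N m; "finger_gap": opening from 0.0 (shut) to 1.0 (fully open); "gripper_force": force on a finger pad.
Only numpy, scipy, OpenCV 4.12 (cv2) and the standard library are available. Lean on these libraries where they do the work, as an engineer would, in place of code of your own. Each camera call takes 0.05 s, during which the arm holds its last target. There are 200 camera calls.

## Working session

There is one attempt and no reset: what is moved stays moved. The work goes in short steps, Python scripts to look and compute and a tool call to move; the robot and the scene stay as the last step left them, time stands still between calls to the robot, and variables do not carry over. Pictures are saved under pics/ and viewed, at most 10 in all, crops included, and the job is handed in when it is done.

Besides the shell and the picture viewer there is one more tool, called after "Call:" as name(argument=value, ...), one argument or row to a line, values as JSON. apply_moves: Moves the arm, as the interface text tells. Shifts and turns lie within -1 to 1; 1 stands for 800 mm of shift or 180 degrees of turn. Its arguments: {"type":"object","properties":{"claw":{"type":"array","items":{"type":"number"}},"travel":{"type":"array","items":{"type":"array","items":{"type":"number"}}},"turn":{"type":"array","items":{"type":"array","items":{"type":"number"}}},"newtons":{"type":"number"}},"required":["claw","travel","turn"]}

```bash
mkdir -p pics
cat > h.py <<'E'
import numpy as np, cv2
from station import manip
from scipy.spatial.transform import Rotation as Ro
def snap(n,f=None):
    s=manip.snapshot(n)
    if f: cv2.imwrite('pics/'+f,cv2.cvtColor(s['pixels'],cv2.COLOR_RGB2BGR))
    np.savez('last_'+n+'.npz',**s); return s
def world(s):
    d=s['depth'];K=s['intrinsics'];v,u=np.mgrid[:d.shape[0],:d.shape[1]]
    P=np.stack([(u-K[0,2])/K[0,0]*d,(v-K[1,2])/K[1,1]*d,d],-1)
    return (P-s['t'])@s['R']
def st():
    s=manip.sense(); print({k:np.round(s[k],4).tolist() for k in s if k not in('qd','tau')}); return s
E
python3 - <<'E'
from h import *
st()
a=snap('top','top.png');b=snap('scene','scene.png')
E
```

```text
{'t': 0.0, 'q': [1.0585, 0.5285, 1.4339, 0.0, 1.1814, -0.1785], 'tcp_pos': [0.2044, 0.5899, 0.2303], 'tool_rot': [0.1661, 0.9861, -0.001, -0.0004], 'force': [0.745, 0.2553, 0.3539], 'ft_torque': [-0.0261, -0.0434, 0.0044], 'gripper_force': 0.0, 'finger_gap': 0.9983}
```

View pics/top.png

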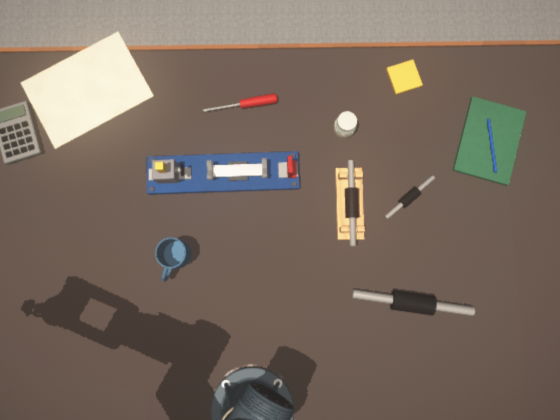

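View pics/scene.png

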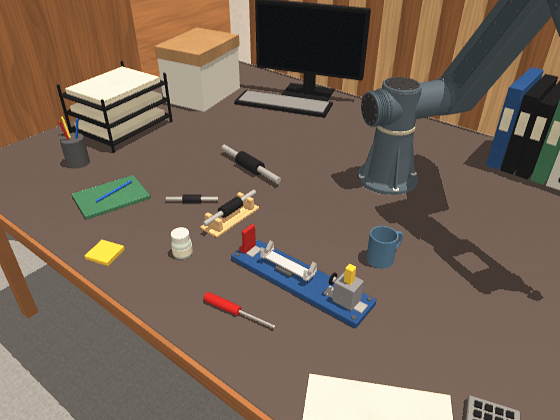

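In the top view there are three roller look-alikes: (352,203) on the wooden rest, a small one at (410,197) and a large one at (414,302). I choose the one on the rest. The jig runs from the clamp at (162,170) to the stop at (291,167). The mug is at (172,253), the jar at (346,124) and the driver at (243,103).

Run:
```python
from h import *
s=dict(np.load('last_top.npz'));P=world(s);I=s['pixels'].astype(int);v,u=np.mgrid[:420,:560]
def box(a,b,c,d):return (u>=a)&(u<=b)&(v>=c)&(v<=d)
for n,uv in dict(rol=(352,203),s=(410,197),l=(414,302),mug=(172,253),jar=(346,124),table=(300,250)).items(): print(n,P[uv[1],uv[0]].round(3))
m=box(325,378,150,255)&(P[...,2]>.044)&(P[...,2]<.09)
Q=P[m];c,sz,an=cv2.minAreaRect((Q[:,:2]*1000).astype(np.float32));print('roller',c,sz,an,Q[:,2].max(), m.sum())
sl=m&(I.sum(-1)<150)&(P[...,2]>.05);c2=cv2.minAreaRect((P[sl][:,:2]*1000).astype(np.float32));print('sleeve',c2)
b=box(140,305,145,200)&(I[...,2]>I[...,0]+40)&(P[...,2]>.012)&(P[...,2]<.03)
print('jig',cv2.minAreaRect((P[b][:,:2]*1000).astype(np.float32)),P[b][:,2].mean())
vb=box(195,275,150,190)&(P[...,2]>.045)
for k,mm in dict(vL=vb&(u<225),vR=vb&(u>250),post=box(140,180,150,190)&(P[...,2]>.11),stop=box(280,305,150,190)&(P[...,2]>.08)).items():
    q=P[mm];print(k,mm.sum(),q.mean(0).round(4),q.min(0).round(4),q.max(0).round(4))
img=cv2.cvtColor(s['pixels'],cv2.COLOR_RGB2BGR)
A=cv2.resize(img[140:205,135:310],None,fx=4.5,fy=4.5,interpolation=2)
B=cv2.resize(img[150:255,310:450],None,fx=2.8,fy=2.8,interpolation=2)
C=np.zeros((A.shape[0]+B.shape[0],max(A.shape[1],B.shape[1]),3),np.uint8);C[:A.shape[0],:A.shape[1]]=A;C[A.shape[0]:,:B.shape[1]]=B
cv2.imwrite('pics/crop.png',C)
```

```text
rol [ 0.51  -0.262  0.05 ]
s [ 0.526 -0.417  0.027]
l [ 0.259 -0.408  0.05 ]
mug [0.393 0.204 0.001]
jar [ 0.71  -0.251  0.075]
table [ 0.395 -0.13  -0.004]
roller (512.6558837890625, -261.91473388671875) (219.09732055664062, 58.85834884643555) 0.16081099212169647 0.06762495911331566 754
sleeve ((0.0, 0.0), (0.0, 0.0), 0.0)
jig ((601.8005981445312, 70.30723571777344), (100.2419662475586, 396.2779846191406), 1.0733847618103027) 0.018694976386186148
vL 115 [0.583  0.0864 0.153 ] [ 0.3381 -0.0696  0.0452] [0.6252 0.1055 1.3994]
vR 103 [ 0.5936 -0.0406  0.1128] [ 0.3381 -0.0696  0.0453] [ 0.6273 -0.0089  1.3994]
post 100 [0.5752 0.1853 0.2426] [ 0.3381 -0.0696  0.1104] [0.6104 0.2214 1.3994]
stop 91 [ 0.596  -0.1044  0.1362] [ 0.3381 -0.111   0.08  ] [ 0.6283 -0.0696  1.3994]
```

View pics/crop.png

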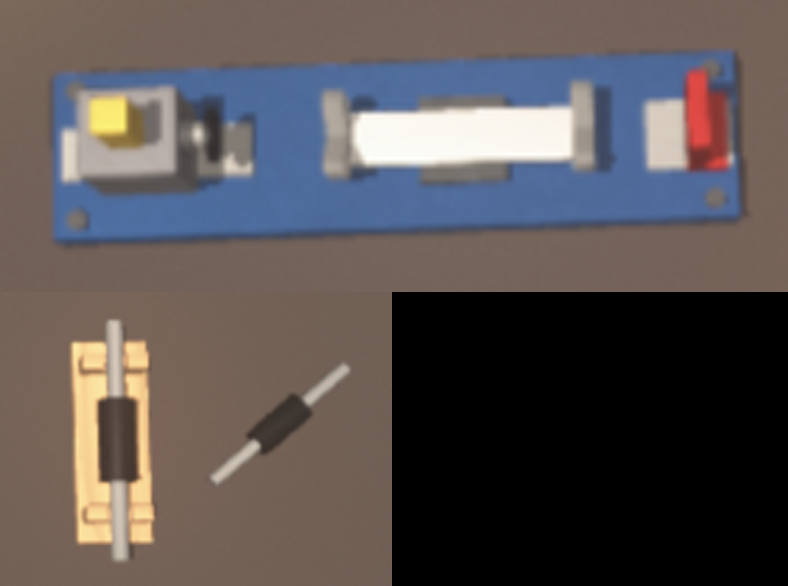

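The crop confirms a medium roller on the rest, with its shaft in the notches, and a separate small look-alike. It also shows the jig with its V-blocks, the red stop and the yellow post.

Run:
```python
from h import *
s=dict(np.load('last_top.npz'));P=world(s);P[s['depth']==0]=np.nan;I=s['pixels'].astype(int);v,u=np.mgrid[:420,:560]
Z=P[...,2]
def box(a,b,c,d):return (u>=a)&(u<=b)&(v>=c)&(v<=d)
def rep(k,m):
    q=P[m];print(k,m.sum(),np.median(q,0).round(4),q.min(0).round(4),q.max(0).round(4))
vb=box(195,275,150,190)&(Z>.06)
rep('vL',vb&(u<225));rep('vR',vb&(u>250));rep('post',box(140,180,150,190)&(Z>.125));rep('stop',box(280,305,150,190)&(Z>.085))
grey=abs(I[...,0]-I[...,2])<35
for k,a in dict(top=box(345,358,160,170),bot=box(345,360,236,246)).items():
    m=a&(Z>.035)&grey&(Z<.06);rep(k,m)
m=box(335,370,185,220)&(Z>.05);rep('sleeve',m)
s=manip.sense();print(Ro.from_quat(s['tool_rot']).as_matrix().round(3))
```

```text
vL 58 [0.595  0.0988 0.065 ] [0.5783 0.0933 0.0603] [0.6246 0.1046 0.0763]
vR 55 [ 0.6118 -0.04    0.0666] [ 0.5809 -0.0457  0.0603] [ 0.6273 -0.0349  0.0741]
post 76 [0.5997 0.2112 0.1306] [0.5886 0.2007 0.1258] [0.6104 0.2214 0.137 ]
stop 86 [ 0.6046 -0.1056  0.0935] [ 0.583  -0.111   0.0878] [ 0.6283 -0.1002  0.0999]
top 62 [ 0.6094 -0.2625  0.0476] [ 0.595  -0.27    0.0376] [ 0.6222 -0.2556  0.0532]
bot 58 [ 0.4134 -0.2614  0.0474] [ 0.4031 -0.2678  0.0405] [ 0.4263 -0.2544  0.052 ]
sleeve 355 [ 0.5114 -0.2616  0.056 ] [ 0.4663 -0.2782  0.05  ] [ 0.5559 -0.2454  0.0676]
[[-0.945  0.328 -0.001]
 [ 0.328  0.945 -0.002]
 [ 0.    -0.002 -1.   ]]
```

```bash
cat >> h.py <<'E'
def goal(p,yaw):
    "scaled move from measured pose to world p with tool y at yaw deg, tool down"
    s=manip.sense();R=Ro.from_quat(s['tool_rot']);d=R.inv().apply(np.array(p)-s['tcp_pos'])/.8
    y=np.radians(yaw);Y=np.array([np.cos(y),np.sin(y),0]);Z=np.array([0,0,-1.]);G=Ro.from_matrix(np.stack([np.cross(Y,Z),Y,Z],1))
    print('goal',p,yaw,'travel',d.round(4).tolist(),'turn',((R.inv()*G).as_rotvec()/np.pi).round(4).tolist())
E
python3 -c "
from h import *
goal([.512,-.262,.18],89.7)"
```

```text
goal [0.512, -0.262, 0.18] 89.7 travel [-0.7121, -0.8801, 0.0645] turn [-0.0006, -0.0002, -0.1046]
```

Call:
apply_moves(
  claw=[1, 1, 1, 1, 1],
  travel=[
    [-0.713, -0.88, 0.0625],
    [-0.713, -0.88, 0.0625],
    [-0.713, -0.88, 0.0625],
    [-0.713, -0.88, 0.0625],
    [-0.713, -0.88, 0.0625],
  ],
  turn=[
    [0, 0, -0.105],
    [0, 0, -0.105],
    [0, 0, -0.105],
    [0, 0, -0.105],
    [0, 0, -0.105],
  ],
)

```text
t: 0.52
tcp_pos: [0.2753, 0.3932, 0.2194]
tool_rot: [0.001, 1.0, -0.0, -0.0]
force: [0.7, 0.1, -0.1]
finger_gap: 1.0
gripper_force: 0.0
```

```bash
python3 -c "
from h import *
st();goal([.512,-.262,.18],89.7)"
```

```text
{'t': 0.5167, 'q': [0.7268, 0.3511, 1.8001, -0.0002, 0.9911, -0.8412], 'tcp_pos': [0.2753, 0.3932, 0.2194], 'tool_rot': [0.0014, 1.0, -0.0003, -0.0002], 'force': [0.7312, 0.1062, -0.1482], 'ft_torque': [-0.0415, -0.0424, -0.042], 'gripper_force': 0.0, 'finger_gap': 1.0004}
goal [0.512, -0.262, 0.18] 89.7 travel [-0.2981, -0.8182, 0.0496] turn [-0.0002, -0.0001, 0.0008]
```

Call:
apply_moves(
  claw=[1, 1, 1, 1, 1],
  travel=[
    [-0.3, -0.81, 0.05],
    [-0.3, -0.81, 0.05],
    [-0.3, -0.81, 0.05],
    [-0.3, -0.81, 0.05],
    [-0.3, -0.81, 0.05],
  ],
  turn=[
    [0, 0, 0],
    [0, 0, 0],
    [0, 0, 0],
    [0, 0, 0],
    [0, 0, 0],
  ],
)

```text
t: 0.93
tcp_pos: [0.3469, 0.198, 0.2077]
tool_rot: [0.002, 1.0, -0.0, 0.0]
force: [-0.3, -0.1, 0.1]
finger_gap: 0.999
gripper_force: 0.0
```

Call:
apply_moves(
  claw=[1, 1, 1, 1, 1],
  travel=[
    [-0.21, -0.57, 0.035],
    [-0.21, -0.57, 0.035],
    [-0.21, -0.57, 0.035],
    [-0.21, -0.57, 0.035],
    [-0.21, -0.57, 0.035],
  ],
  turn=[
    [0, 0, 0],
    [0, 0, 0],
    [0, 0, 0],
    [0, 0, 0],
    [0, 0, 0],
  ],
)

```text
t: 1.35
tcp_pos: [0.4181, 0.0023, 0.1957]
tool_rot: [0.002, 1.0, 0.0, -0.0]
force: [1.8, 0.6, 0.2]
finger_gap: 1.0
gripper_force: 0.0
```

```bash
python3 -c "
from h import *
goal([.512,-.262,.18],89.7)"
```

```text
goal [0.512, -0.262, 0.18] 89.7 travel [-0.1188, -0.3298, 0.0195] turn [0.0001, -0.0001, 0.0002]
```

Call:
apply_moves(
  claw=[1, 1, 1, 1, 1],
  travel=[
    [-0.115, -0.318, 0.019],
    [-0.115, -0.318, 0.019],
    [-0.115, -0.318, 0.019],
    [-0.115, -0.318, 0.019],
    [-0.115, -0.318, 0.019],
  ],
  turn=[
    [0, 0, 0],
    [0, 0, 0],
    [0, 0, 0],
    [0, 0, 0],
    [0, 0, 0],
  ],
)

```text
t: 1.77
tcp_pos: [0.488, -0.1936, 0.1837]
tool_rot: [0.002, 1.0, 0.0, -0.0]
force: [0.3, 1.3, 0.8]
finger_gap: 1.0
gripper_force: 0.0
```

```bash
python3 -c "
from h import *
goal([.512,-.262,.18],89.7)"
```

```text
goal [0.512, -0.262, 0.18] 89.7 travel [-0.0304, -0.0854, 0.0046] turn [0.0002, -0.0002, 0.0002]
```

Call:
apply_moves(
  claw=[1, 1, 1, 1],
  travel=[
    [-0.025, -0.071, 0.004],
    [-0.025, -0.071, 0.004],
    [-0.025, -0.071, 0.004],
    [-0.025, -0.071, 0.004],
  ],
  turn=[
    [0, 0, 0],
    [0, 0, 0],
    [0, 0, 0],
    [0, 0, 0],
  ],
)

```text
t: 2.1
tcp_pos: [0.5073, -0.2491, 0.1802]
tool_rot: [0.003, 1.0, 0.001, -0.001]
force: [-1.3, 0.7, -0.6]
finger_gap: 0.998
gripper_force: 0.0
```

Run:
```python
from h import *
st()
s=snap('wrist','w1.png');P=world(s);P[s['depth']==0]=np.nan;Z=P[...,2];I=s['pixels'].astype(int)
near=(abs(P[...,0]-.512)<.13)&(abs(P[...,1]+.262)<.05)
near&=(Z<.075)
# shaft/sleeve centreline per x slice
for x in np.arange(.40,.63,.015):
    m=near&(abs(P[...,0]-x)<.004)&(Z>.046)&(abs(P[...,1]+.262)<.03)
    if m.sum()>3:
        q=P[m];print(round(x,3),m.sum(),q[:,1].min().round(4),q[:,1].max().round(4),q[:,2].max().round(4))
m=near&(Z>.05)&(abs(P[...,1]+.262)<.03);print(P[m].min(0),P[m].max(0))
```

```text
{'t': 2.1, 'q': [-0.6542, 0.5135, 1.635, 0.0003, 0.9948, -2.2192], 'tcp_pos': [0.5073, -0.2491, 0.1802], 'tool_rot': [0.003, 1.0, 0.0006, -0.0006], 'force': [-1.3366, 0.676, -0.5979], 'ft_torque': [-0.0278, 0.0011, -0.0192], 'gripper_force': 0.0, 'finger_gap': 0.9979}
0.4 30 -0.266 -0.2543 0.0497
0.415 216 -0.2671 -0.2537 0.0509
0.43 213 -0.2668 -0.2533 0.0516
0.445 332 -0.2901 -0.2325 0.0507
0.46 197 -0.2674 -0.2535 0.0508
0.475 431 -0.2766 -0.2434 0.0606
0.49 498 -0.2773 -0.2434 0.0607
0.505 465 -0.2776 -0.2434 0.061
0.52 434 -0.2775 -0.2434 0.0604
0.535 431 -0.277 -0.2434 0.0606
0.55 233 -0.2775 -0.2435 0.0604
0.565 137 -0.2669 -0.2539 0.0505
0.58 193 -0.29 -0.2329 0.0509
0.595 163 -0.2905 -0.2344 0.0509
0.61 129 -0.267 -0.2544 0.0507
0.625 22 -0.2672 -0.2545 0.0496
[ 0.40456473 -0.27633537  0.05000008] [ 0.62044516 -0.24491887  0.06124604]
```

View pics/w1.png

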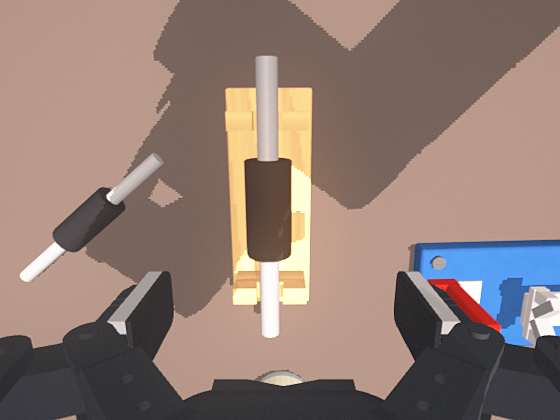

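The wrist picture shows the chosen roller lying along world x, with its sleeve spanning (268,160) to (268,257) and the shaft in both notches. The small look-alike is at left and the red stop at lower right.

Call:
apply_moves(
  claw=[1, 1, 1],
  travel=[
    [0, 0, 0],
    [0, 0, 0],
    [0, 0, 0],
  ],
  turn=[
    [0, 0, 0],
    [0, 0, 0],
    [0, 0, 0],
  ],
)

```text
t: 2.4
tcp_pos: [0.5075, -0.247, 0.1811]
tool_rot: [0.001, 1.0, 0.0, -0.0]
force: [0.4, -0.1, -0.1]
finger_gap: 1.002
gripper_force: 0.0
```

```bash
python3 -c "
from h import *
goal([.5125,-.2605,.06],89.8)"
```

```text
goal [0.5125, -0.2605, 0.06] 89.8 travel [-0.0064, -0.017, 0.1514] turn [0.0001, -0.0001, 0.0004]
```

Call:
apply_moves(
  claw=[1, 1, 1, 1, 1],
  travel=[
    [-0.0064, -0.017, 0.05],
    [-0.0064, -0.017, 0.1],
    [-0.0064, -0.017, 0.14],
    [-0.0064, -0.017, 0.15],
    [-0.0064, -0.017, 0.15],
  ],
  turn=[
    [0, 0, 0],
    [0, 0, 0],
    [0, 0, 0],
    [0, 0, 0],
    [0, 0, 0],
  ],
)

```text
t: 2.82
tcp_pos: [0.5112, -0.2601, 0.0587]
tool_rot: [0.002, 1.0, 0.002, -0.002]
force: [-0.4, -0.4, 0.7]
finger_gap: 0.998
gripper_force: 0.0
```

```bash
python3 -c "
from h import *
goal([.5125,-.2605,.021],89.8)"
```

```text
goal [0.5125, -0.2605, 0.021] 89.8 travel [-0.0018, -0.0006, 0.0472] turn [0.0012, -0.0015, 0.0001]
```

Call:
apply_moves(
  claw=[1, 1, 1, 1],
  travel=[
    [-0.001, -0.0006, 0.025],
    [-0.001, -0.0006, 0.047],
    [-0.001, -0.0006, 0.047],
    [-0.001, -0.0006, 0.047],
  ],
  turn=[
    [0, 0, 0],
    [0, 0, 0],
    [0, 0, 0],
    [0, 0, 0],
  ],
)

```text
t: 3.15
tcp_pos: [0.5143, -0.2626, 0.0248]
tool_rot: [0.002, 1.0, -0.0, 0.001]
force: [0.1, -0.7, 1.0]
finger_gap: 0.998
gripper_force: 0.0
```

Call:
apply_moves(
  claw=[-0.3, -0.6, -0.6, -0.6, -0.6],
  travel=[
    [0, 0, 0],
    [0, 0, 0],
    [0, 0, 0],
    [0, 0, 0],
    [0, 0, 0],
  ],
  turn=[
    [0, 0, 0],
    [0, 0, 0],
    [0, 0, 0],
    [0, 0, 0],
    [0, 0, 0],
  ],
  newtons=30,
)

```text
t: 3.57
tcp_pos: [0.514, -0.2628, 0.0245]
tool_rot: [0.002, 1.0, -0.0, 0.001]
force: [-0.8, 0.7, 5.1]
finger_gap: 0.411
gripper_force: 29.3
```

Call:
apply_moves(
  claw=[-0.6, -0.6, -0.6, -0.6],
  travel=[
    [0, 0, 0],
    [0, 0, 0],
    [0, 0, 0],
    [0, 0, 0],
  ],
  turn=[
    [0, 0, 0],
    [0, 0, 0],
    [0, 0, 0],
    [0, 0, 0],
  ],
)

```text
t: 3.9
tcp_pos: [0.514, -0.2629, 0.0245]
tool_rot: [0.002, 1.0, -0.0, 0.001]
force: [-0.4, 1.0, 4.9]
finger_gap: 0.411
gripper_force: 29.3
```

Call:
apply_moves(
  claw=[-0.6, -0.6, -0.6, -0.6, -0.6],
  travel=[
    [0, 0, -0.01],
    [0, 0, -0.03],
    [0, 0, -0.08],
    [0, 0, -0.12],
    [0, 0, -0.16],
  ],
  turn=[
    [0, 0, 0],
    [0, 0, 0],
    [0, 0, 0],
    [0, 0, 0],
    [0, 0, 0],
  ],
)

```text
t: 4.32
tcp_pos: [0.513, -0.262, 0.1525]
tool_rot: [0.002, 1.0, 0.001, -0.001]
force: [-0.1, -1.7, -2.7]
finger_gap: 0.41
gripper_force: 31.1
```

Call:
apply_moves(
  claw=[-0.6, -0.6, -0.6],
  travel=[
    [0, 0, 0],
    [0, 0, 0],
    [0, 0, 0],
  ],
  turn=[
    [0, 0, 0],
    [0, 0, 0],
    [0, 0, 0],
  ],
)

```text
t: 4.57
tcp_pos: [0.5126, -0.2617, 0.1506]
tool_rot: [0.002, 1.0, 0.001, -0.001]
force: [0.4, 0.4, -3.4]
finger_gap: 0.414
gripper_force: 31.2
```

Run:
```python
from h import *
st()
s=snap('wrist','w2.png');P=world(s);P[s['depth']==0]=np.nan
goal([.603,.0293,.16],1.07)
```

```text
{'t': 4.5667, 'q': [-0.6661, 0.5673, 1.6328, -0.0, 0.9439, -2.233], 'tcp_pos': [0.5126, -0.2617, 0.1506], 'tool_rot': [0.002, 1.0, 0.0007, -0.001], 'force': [0.4245, 0.4142, -3.4208], 'ft_torque': [0.0186, 0.0181, -0.0219], 'gripper_force': 31.1712, 'finger_gap': 0.4142}
goal [0.603, 0.0293, 0.16] 1.07 travel [-0.112, 0.364, -0.0122] turn [-0.0002, -0.0014, 0.4928]
```

View pics/w2.png

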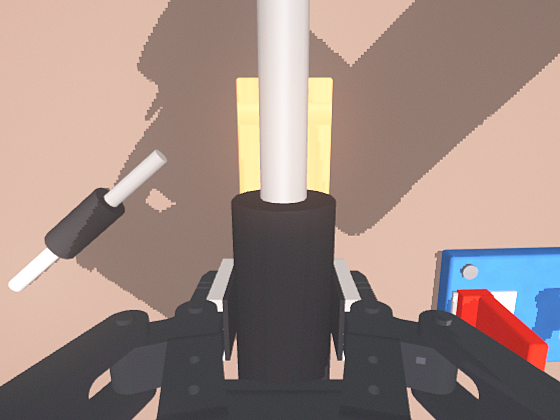

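The roller is held level by its sleeve, with the shaft end going up at (283,100). Measured weight is 3.4 N.

Call:
apply_moves(
  claw=[-0.6, -0.6, -0.6, -0.6, -0.6],
  travel=[
    [-0.02, 0.04, -0.012],
    [-0.04, 0.08, -0.012],
    [-0.06, 0.12, -0.012],
    [-0.08, 0.16, -0.012],
    [-0.1, 0.2, -0.012],
  ],
  turn=[
    [0, 0, 0.035],
    [0, 0, 0.07],
    [0, 0, 0.105],
    [0, 0, 0.14],
    [0, 0, 0.175],
  ],
)

```text
t: 5.03
tcp_pos: [0.5932, -0.1009, 0.1584]
tool_rot: [0.276, 0.961, 0.0, -0.003]
force: [-0.2, -0.8, -3.5]
finger_gap: 0.409
gripper_force: 31.2
```

Run:
```python
from h import *
goal([.603,.0293,.16],1.07)
```

```text
goal [0.603, 0.0293, 0.16] 1.07 travel [0.076, 0.1444, -0.0018] turn [-0.0011, -0.0013, 0.3159]
```

Call:
apply_moves(
  claw=[-0.6, -0.6, -0.6, -0.6, -0.6],
  travel=[
    [0.02, 0.03, -0.001],
    [0.04, 0.06, -0.001],
    [0.06, 0.09, -0.001],
    [0.076, 0.12, -0.001],
    [0.076, 0.144, -0.001],
  ],
  turn=[
    [0, 0, 0.037],
    [0, 0, 0.075],
    [0, 0, 0.115],
    [0, 0, 0.155],
    [0, 0, 0.19],
  ],
)

```text
t: 5.45
tcp_pos: [0.5989, 0.0306, 0.1587]
tool_rot: [0.546, 0.838, -0.002, -0.005]
force: [0.2, -0.0, -4.0]
finger_gap: 0.415
gripper_force: 31.2
```

Run:
```python
from h import *
goal([.603,.0293,.16],1.07)
```

```text
goal [0.603, 0.0293, 0.16] 1.07 travel [-0.0036, 0.0041, -0.0016] turn [-0.0029, -0.0014, 0.1265]
```

Call:
apply_moves(
  claw=[-0.6, -0.6, -0.6, -0.6, -0.6],
  travel=[
    [-0.0036, 0.004, 0],
    [-0.0036, 0.004, 0],
    [-0.0036, 0.004, 0],
    [-0.0036, 0.004, 0],
    [-0.0036, 0.004, 0],
  ],
  turn=[
    [-0.001, 0, 0.037],
    [-0.002, -0.001, 0.074],
    [-0.003, -0.001, 0.11],
    [-0.003, -0.001, 0.1265],
    [-0.003, -0.001, 0.1265],
  ],
)

```text
t: 5.87
tcp_pos: [0.6055, 0.0262, 0.1591]
tool_rot: [0.699, 0.715, 0.001, 0.002]
force: [0.0, -0.2, -3.1]
finger_gap: 0.412
gripper_force: 31.2
```

Run:
```python
from h import *
st();goal([.603,.0293,.16],1.07)
s=snap('wrist','w3.png');t=snap('top');b=snap('scene','s2.png')
for n,x in (('w',s),('t',t)):
    P=world(x);Z=P[...,2].copy();Z[x['depth']==0]=-9;I=x['pixels'].astype(int)
    X,Y=P[...,0],P[...,1]
    rol=(Z>.15)&(Z<.22)&(abs(X-.603)<.03)
    for y in np.arange(-.09,.16,.02):
        m=rol&(abs(Y-y)<.005)
        if m.sum()>5:print(n,'roll',y.round(2),m.sum(),X[m].min().round(4),X[m].max().round(4),Z[m].max().round(4))
    m=rol&(Y>-.15)&(Y<.2);print(Y[m].min(),Y[m].max())
    for k,yy in dict(vL=.099,vR=-.041).items():
        m=(Z>.058)&(Z<.085)&(abs(Y-yy)<.012)&(abs(X-.603)<.035)
        if m.sum():print(n,k,m.sum(),P[m].min(0).round(4),P[m].max(0).round(4),np.percentile(Z[m],90).round(4))
```

```text
{'t': 5.8667, 'q': [-0.1412, 0.5885, 1.5526, 0.0005, 0.9962, -0.1636], 'tcp_pos': [0.6055, 0.0262, 0.1591], 'tool_rot': [0.6992, 0.7149, 0.0014, 0.0016], 'force': [0.032, -0.1559, -3.118], 'ft_torque': [0.0005, -0.0348, 0.0275], 'gripper_force': 31.2409, 'finger_gap': 0.4117}
goal [0.603, 0.0293, 0.16] 1.07 travel [0.004, -0.003, -0.0012] turn [0.0014, 0.0001, 0.0011]
w roll -0.01 11 0.5876 0.6235 0.1807
w roll 0.01 2269 0.5854 0.623 0.1964
w roll 0.03 4166 0.573 0.633 0.211
w roll 0.05 2961 0.5863 0.6221 0.1952
w roll 0.07 2277 0.5882 0.6214 0.1943
w roll 0.09 1611 0.5952 0.6112 0.1856
w roll 0.11 1846 0.5949 0.6107 0.1856
w roll 0.13 21 0.5945 0.6103 0.1811
-0.007822198292786638 0.1263292802781804
w vL 615 [0.5776 0.0954 0.0635] [0.6254 0.108  0.0722] 0.0701
t roll -0.07 28 0.5988 0.6136 0.19
t roll -0.05 35 0.5993 0.6142 0.189
t roll -0.03 24 0.5987 0.6113 0.1859
t roll -0.01 19 0.5889 0.612 0.1939
t roll 0.07 18 0.6001 0.6111 0.1862
t roll 0.09 12 0.6026 0.6096 0.1868
t roll 0.11 8 0.6053 0.6095 0.187
-0.08498488807734454 0.11161345900519028
t vR 53 [ 0.581  -0.0457  0.0584] [ 0.6221 -0.0349  0.0708] 0.0692
```

View pics/w3.png

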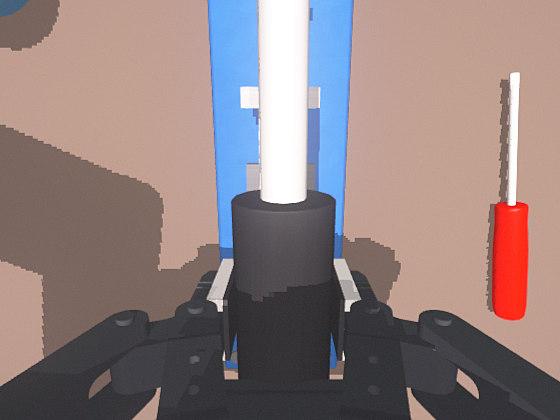

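The wrist picture shows the roller lined up over the jig. The left V-block's white tops are at (250,97) and (315,97), and the shaft passes between them.

Call:
apply_moves(
  claw=[-0.6, -0.6, -0.6, -0.6, -0.6],
  travel=[
    [0.0035, -0.0022, 0.03],
    [0.0035, -0.0022, 0.06],
    [0.0035, -0.0022, 0.09],
    [0.0035, -0.0022, 0.1],
    [0.0035, -0.0022, 0.1],
  ],
  turn=[
    [0.0014, 0, 0.001],
    [0.0014, 0, 0.001],
    [0.0014, 0, 0.001],
    [0.0014, 0, 0.001],
    [0.0014, 0, 0.001],
  ],
)

```text
t: 6.43
tcp_pos: [0.604, 0.0286, 0.079]
tool_rot: [0.7, 0.714, -0.0, -0.0]
force: [0.0, -0.3, -2.9]
finger_gap: 0.407
gripper_force: 31.1
```

Call:
apply_moves(
  claw=[-0.6, -0.6],
  travel=[
    [0, 0, 0],
    [0, 0, 0],
  ],
  turn=[
    [0, 0, 0],
    [0, 0, 0],
  ],
)

```text
t: 6.6
tcp_pos: [0.6074, 0.0283, 0.0829]
tool_rot: [0.7, 0.714, 0.002, 0.003]
force: [-0.1, -0.0, -1.8]
finger_gap: 0.413
gripper_force: 31.1
```

Run:
```python
from h import *
st();goal([.6037,.029,.068],1.07)
s=snap('wrist')
P=world(s);Z=P[...,2].copy();Z[s['depth']==0]=-9;X,Y=P[...,0],P[...,1]
for lo,hi in((.06,.078),):
    m=(Z>lo)&(Z<hi)&(abs(Y-.1)<.013)&(abs(X-.603)<.035);print('vL',m.sum(),P[m].min(0).round(4),P[m].max(0).round(4))
for y in(.08,.09,.1,.11):
    m=(Z>.084)&(Z<.11)&(abs(Y-y)<.004)&(abs(X-.603)<.035);print(y,m.sum(),X[m].min().round(4),X[m].max().round(4),Z[m].max().round(4))
q=world(dict(np.load('last_top.npz')))
m=(abs(q[...,0]-.603)<.035)&(abs(q[...,1]-.03)<.06)&(q[...,2]<.05);print('pad z',q[m][:,2].max())
```

```text
{'t': 6.6, 'q': [-0.1369, 0.6979, 1.5977, -0.0005, 0.8379, -0.1564], 'tcp_pos': [0.6074, 0.0283, 0.0829], 'tool_rot': [0.7001, 0.7141, 0.0023, 0.0034], 'force': [-0.1048, -0.0353, -1.7707], 'ft_torque': [-0.0153, -0.0076, -0.0318], 'gripper_force': 31.1289, 'finger_gap': 0.4125}
goal [0.6037, 0.029, 0.068] 1.07 travel [0.001, -0.0047, 0.0186] turn [0.0025, 0.0005, 0.0004]
vL 1978 [0.5773 0.0954 0.06  ] [0.6257 0.1081 0.0722]
0.08 1173 0.5976 0.6134 0.1093
0.09 1273 0.5972 0.6132 0.1092
0.1 1349 0.5969 0.613 0.109
0.11 1468 0.5969 0.6128 0.1092
pad z 0.04760574815849855
```

Call:
apply_moves(
  claw=[-0.6, -0.6, -0.6],
  travel=[
    [0, 0, 0],
    [0, 0, 0],
    [0, 0, 0],
  ],
  turn=[
    [0, 0, 0],
    [0, 0, 0],
    [0, 0, 0],
  ],
)

```text
t: 6.9
tcp_pos: [0.6066, 0.0284, 0.0826]
tool_rot: [0.7, 0.714, 0.002, 0.003]
force: [0.0, -0.0, -3.1]
finger_gap: 0.408
gripper_force: 31.1
```

Call:
apply_moves(
  claw=[-0.6, -0.6, -0.6, -0.6],
  travel=[
    [0, -0.0045, 0],
    [0, -0.0045, 0],
    [0, -0.0045, 0],
    [0, -0.0045, 0],
  ],
  turn=[
    [0.002, 0, 0],
    [0.002, 0, 0],
    [0.002, 0, 0],
    [0.002, 0, 0],
  ],
)

```text
t: 7.23
tcp_pos: [0.6026, 0.0284, 0.0817]
tool_rot: [0.7, 0.714, -0.001, 0.0]
force: [-0.7, 0.0, -2.0]
finger_gap: 0.409
gripper_force: 31.2
```

Call:
apply_moves(
  claw=[-0.6, -0.6, -0.6],
  travel=[
    [0, 0, 0],
    [0, 0, 0],
    [0, 0, 0],
  ],
  turn=[
    [0, 0, 0],
    [0, 0, 0],
    [0, 0, 0],
  ],
)

```text
t: 7.48
tcp_pos: [0.6026, 0.0284, 0.0817]
tool_rot: [0.7, 0.714, -0.001, 0.0]
force: [0.5, 0.3, -3.8]
finger_gap: 0.411
gripper_force: 31.2
```

Run:
```python
from h import *
st();goal([.6037,.029,.068],1.07)
```

```text
{'t': 7.4833, 'q': [-0.1373, 0.6978, 1.6039, -0.0018, 0.8406, -0.1557], 'tcp_pos': [0.6026, 0.0284, 0.0817], 'tool_rot': [0.7001, 0.714, -0.0007, 0.0001], 'force': [0.5436, 0.3102, -3.7962], 'ft_torque': [-0.0174, 0.0054, -0.0581], 'gripper_force': 31.1583, 'finger_gap': 0.4109}
goal [0.6037, 0.029, 0.068] 1.07 travel [0.0007, 0.0014, 0.0171] turn [-0.0003, 0.0004, 0.0003]
```

Call:
apply_moves(
  claw=[-0.6, -0.6, -0.6, -0.6, -0.6],
  travel=[
    [0.0005, 0.0005, 0.004],
    [0.0005, 0.0005, 0.008],
    [0.0005, 0.0005, 0.012],
    [0.0005, 0.0005, 0.015],
    [0.0005, 0.0005, 0.015],
  ],
  turn=[
    [0, 0, 0],
    [0, 0, 0],
    [0, 0, 0],
    [0, 0, 0],
    [0, 0, 0],
  ],
)

```text
t: 7.9
tcp_pos: [0.6024, 0.0289, 0.0688]
tool_rot: [0.7, 0.714, -0.001, -0.001]
force: [0.4, -0.2, -3.9]
finger_gap: 0.411
gripper_force: 31.2
```

Call:
apply_moves(
  claw=[-0.6, -0.6, -0.6],
  travel=[
    [0, 0, 0],
    [0, 0, 0],
    [0, 0, 0],
  ],
  turn=[
    [0, 0, 0],
    [0, 0, 0],
    [0, 0, 0],
  ],
)

```text
t: 8.15
tcp_pos: [0.6031, 0.0288, 0.0698]
tool_rot: [0.7, 0.714, -0.001, 0.0]
force: [0.2, -0.1, -3.1]
finger_gap: 0.411
gripper_force: 31.2
```

Run:
```python
from h import *
st()
s=snap('wrist')
P=world(s);Z=P[...,2].copy();Z[s['depth']==0]=-9;X,Y=P[...,0],P[...,1]
for y in(.08,.09,.1,.11,.12):
    m=(Z>.082)&(Z<.11)&(abs(Y-y)<.004)&(abs(X-.603)<.035);print(y,m.sum(),X[m].min().round(4),X[m].max().round(4),Z[m].max().round(4))
m=(Z>.06)&(Z<.076)&(abs(Y-.1)<.013)&(abs(X-.603)<.035);print('vL',m.sum(),P[m].min(0).round(4),P[m].max(0).round(4))
```

```text
{'t': 8.15, 'q': [-0.1365, 0.7163, 1.608, -0.0018, 0.8178, -0.1549], 'tcp_pos': [0.6031, 0.0288, 0.0698], 'tool_rot': [0.7001, 0.714, -0.0007, 0.0002], 'force': [0.231, -0.138, -3.1352], 'ft_torque': [-0.0109, 0.01, 0.0005], 'gripper_force': 31.1776, 'finger_gap': 0.4114}
0.08 1174 0.5935 0.6093 0.0964
0.09 1273 0.5931 0.6091 0.0965
0.1 1344 0.5928 0.6089 0.0961
0.11 1454 0.5928 0.6088 0.0968
0.12 1572 0.5925 0.6085 0.0964
vL 2599 [0.5774 0.0953 0.06  ] [0.6256 0.108  0.0718]
```

Call:
apply_moves(
  claw=[-0.6, -0.6, -0.6, -0.6, -0.6],
  travel=[
    [0.0005, 0.0007, 0.005],
    [0.0005, 0.0007, 0.01],
    [0.0005, 0.0007, 0.015],
    [0.0005, 0.0007, 0.018],
    [0.0005, 0.0007, 0.018],
  ],
  turn=[
    [0, 0, 0],
    [0, 0, 0],
    [0, 0, 0],
    [0, 0, 0],
    [0, 0, 0],
  ],
)

```text
t: 8.62
tcp_pos: [0.6028, 0.0293, 0.0543]
tool_rot: [0.7, 0.714, -0.001, -0.001]
force: [-0.0, 0.3, -2.4]
finger_gap: 0.41
gripper_force: 31.2
```

Call:
apply_moves(
  claw=[-0.6, -0.6, -0.6, -0.6],
  travel=[
    [0, 0, 0.002],
    [0, 0, 0.004],
    [0, 0, 0.004],
    [0, 0, 0.004],
  ],
  turn=[
    [0, 0, 0],
    [0, 0, 0],
    [0, 0, 0],
    [0, 0, 0],
  ],
)

```text
t: 8.95
tcp_pos: [0.6035, 0.0292, 0.0521]
tool_rot: [0.7, 0.714, -0.001, 0.0]
force: [-0.2, 0.3, -3.1]
finger_gap: 0.408
gripper_force: 31.2
```

Call:
apply_moves(
  claw=[-0.6, -0.6, -0.6, -0.6],
  travel=[
    [0, 0, 0.002],
    [0, 0, 0.003],
    [0, 0, 0.003],
    [0, 0, 0.003],
  ],
  turn=[
    [0, 0, 0],
    [0, 0, 0],
    [0, 0, 0],
    [0, 0, 0],
  ],
)

```text
t: 9.28
tcp_pos: [0.6035, 0.0292, 0.0497]
tool_rot: [0.7, 0.714, -0.001, 0.0]
force: [1.1, -0.1, -2.4]
finger_gap: 0.413
gripper_force: 31.2
```

Call:
apply_moves(
  claw=[-0.6, -0.6, -0.6, -0.6],
  travel=[
    [0, 0, 0.0015],
    [0, 0, 0.0015],
    [0, 0, 0.0015],
    [0, 0, 0.0015],
  ],
  turn=[
    [0, 0, 0],
    [0, 0, 0],
    [0, 0, 0],
    [0, 0, 0],
  ],
)

```text
t: 9.62
tcp_pos: [0.6035, 0.0292, 0.0485]
tool_rot: [0.7, 0.714, -0.001, 0.0]
force: [0.2, -1.1, -3.0]
finger_gap: 0.409
gripper_force: 31.2
```

Call:
apply_moves(
  claw=[-0.6, -0.6, -0.6, -0.6],
  travel=[
    [0, 0, 0.001],
    [0, 0, 0.001],
    [0, 0, 0.001],
    [0, 0, 0.001],
  ],
  turn=[
    [0, 0, 0],
    [0, 0, 0],
    [0, 0, 0],
    [0, 0, 0],
  ],
)

```text
t: 9.95
tcp_pos: [0.6035, 0.0292, 0.0477]
tool_rot: [0.7, 0.714, -0.001, 0.0]
force: [-0.2, -0.4, -1.9]
finger_gap: 0.406
gripper_force: 31.2
```

Call:
apply_moves(
  claw=[-0.6, -0.6, -0.6, -0.6],
  travel=[
    [0, 0, 0.001],
    [0, 0, 0.001],
    [0, 0, 0.001],
    [0, 0, 0.001],
  ],
  turn=[
    [0, 0, 0],
    [0, 0, 0],
    [0, 0, 0],
    [0, 0, 0],
  ],
)

```text
t: 10.28
tcp_pos: [0.6035, 0.0292, 0.0469]
tool_rot: [0.7, 0.714, -0.001, 0.0]
force: [-0.6, -0.5, -2.1]
finger_gap: 0.412
gripper_force: 31.2
```

Call:
apply_moves(
  claw=[-0.6, -0.6, -0.6],
  travel=[
    [0, 0, 0.001],
    [0, 0, 0.001],
    [0, 0, 0.001],
  ],
  turn=[
    [0, 0, 0],
    [0, 0, 0],
    [0, 0, 0],
  ],
)

```text
t: 10.53
tcp_pos: [0.6037, 0.0292, 0.0464]
tool_rot: [0.7, 0.714, -0.001, 0.0]
force: [-0.8, 0.2, 0.5]
finger_gap: 0.408
gripper_force: 31.5
```

Call:
apply_moves(
  claw=[-0.6, -0.6],
  travel=[
    [0, 0, 0],
    [0, 0, 0],
  ],
  turn=[
    [0, 0, 0],
    [0, 0, 0],
  ],
)

```text
t: 10.7
tcp_pos: [0.6037, 0.0292, 0.0464]
tool_rot: [0.7, 0.714, -0.001, 0.0]
force: [0.7, 1.3, 0.7]
finger_gap: 0.413
gripper_force: 31.5
```

Call:
apply_moves(
  claw=[-0.6, -0.6, -0.6],
  travel=[
    [0, 0, 0.0005],
    [0, 0, 0.0005],
    [0, 0, 0.0005],
  ],
  turn=[
    [0, 0, 0],
    [0, 0, 0],
    [0, 0, 0],
  ],
)

```text
t: 10.95
tcp_pos: [0.6037, 0.0292, 0.046]
tool_rot: [0.7, 0.714, -0.001, 0.0]
force: [-1.4, 0.7, 2.0]
finger_gap: 0.412
gripper_force: 31.7
```

Run:
```python
from h import *
st()
s=snap('wrist')
P=world(s);Z=P[...,2].copy();Z[s['depth']==0]=-9;X,Y=P[...,0],P[...,1]
for y in(.08,.12,.13):
    m=(Z>.066)&(Z<.09)&(abs(Y-y)<.004)&(abs(X-.603)<.01);print(y,m.sum(),X[m].min().round(4),X[m].max().round(4),np.percentile(Z[m],95).round(4))
m=(Z>.06)&(Z<.09)&(abs(Y-.1)<.013)&(abs(X-.603)<.035)&(abs(X-.603)>.012);print('vL',m.sum(),P[m].min(0).round(4),P[m].max(0).round(4))
```

```text
{'t': 10.95, 'q': [-0.1357, 0.754, 1.6149, -0.0018, 0.7728, -0.1541], 'tcp_pos': [0.6037, 0.0292, 0.046], 'tool_rot': [0.7001, 0.714, -0.0006, 0.0003], 'force': [-1.3523, 0.6635, 2.0169], 'ft_torque': [0.0303, 0.0717, -0.0113], 'gripper_force': 31.6644, 'finger_gap': 0.4122}
0.08 1081 0.5947 0.6092 0.0712
0.12 1418 0.5939 0.6084 0.0713
0.13 323 0.5939 0.608 0.071
vL 3062 [0.5773 0.0953 0.0605] [0.6258 0.1081 0.0717]
```

The V-blocks now carry about 5 N, and the shaft sits level at the expected height (axis about 63 to 64 mm). Releasing.

Call:
apply_moves(
  claw=[0, 0.2, 0.4, 0.6, 0.6],
  travel=[
    [0, 0, 0],
    [0, 0, 0],
    [0, 0, 0],
    [0, 0, 0],
    [0, 0, 0],
  ],
  turn=[
    [0, 0, 0],
    [0, 0, 0],
    [0, 0, 0],
    [0, 0, 0],
    [0, 0, 0],
  ],
)

```text
t: 11.42
tcp_pos: [0.6035, 0.0292, 0.0456]
tool_rot: [0.7, 0.714, -0.001, 0.0]
force: [0.8, 0.4, -1.1]
finger_gap: 0.802
gripper_force: 0.0
```

Call:
apply_moves(
  claw=[0.6, 0.6, 0.6, 0.6, 0.6],
  travel=[
    [0, 0, -0.01],
    [0, 0, -0.03],
    [0, 0, -0.07],
    [0, 0, -0.11],
    [0, 0, -0.15],
  ],
  turn=[
    [0, 0, 0],
    [0, 0, 0],
    [0, 0, 0],
    [0, 0, 0],
    [0, 0, 0],
  ],
)

```text
t: 11.83
tcp_pos: [0.6032, 0.0294, 0.1672]
tool_rot: [0.7, 0.714, -0.001, -0.0]
force: [-0.5, -0.3, 0.3]
finger_gap: 0.797
gripper_force: 0.0
```

Run:
```python
from h import *
st()
snap('wrist');snap('scene','s3.png')
for n in('wrist','top'):
    s=snap(n)
    P=world(s);Z=P[...,2].copy();Z[s['depth']==0]=-9;X,Y=P[...,0],P[...,1]
    for y in(-.06,-.01,.06,.08,.12,.13):
        m=(Z>.066)&(Z<.09)&(abs(Y-y)<.004)&(abs(X-.603)<.02);print(n,y,m.sum(),*([X[m].min().round(4),X[m].max().round(4),np.percentile(Z[m],95).round(4)] if m.sum() else []))
    m=(Z>.064)&(Z<.08)&(abs(X-.603)<.005)&(abs(Y-.03)<.12);print('Y',Y[m].min(),Y[m].max())
    m=(Z>.124)&(Z<.14)&(abs(X-.6)<.02)&(abs(Y-.21)<.025);print('post',m.sum(),P[m].min(0),P[m].max(0)) if m.sum() else 0
goal([.598,.12,.2],45)
goal([.598,.212,.2],90)
i=cv2.imread('pics/s3.png')[220:330,210:390];cv2.imwrite('pics/s3c.png',cv2.resize(i,None,fx=4,fy=4,interpolation=2))
```

```text
{'t': 11.8333, 'q': [-0.1355, 0.5774, 1.547, -0.0015, 1.0187, -0.1543], 'tcp_pos': [0.6032, 0.0294, 0.1672], 'tool_rot': [0.7002, 0.714, -0.001, -0.0002], 'force': [-0.4903, -0.3325, 0.2989], 'ft_torque': [-0.007, 0.005, 0.0396], 'gripper_force': 0.0, 'finger_gap': 0.7975}
wrist -0.06 184 0.5976 0.612 0.0718
wrist -0.01 141 0.5866 0.6208 0.0811
wrist 0.06 651 0.5846 0.62 0.0814
wrist 0.08 277 0.5945 0.609 0.0717
wrist 0.12 324 0.5937 0.6081 0.072
wrist 0.13 327 0.5936 0.6084 0.0718
Y -0.07978569407602043 0.14037126249075355
top -0.06 12 0.5979 0.6105 0.071
top -0.01 24 0.5879 0.6167 0.083
top 0.06 0
top 0.08 0
top 0.12 0
top 0.13 0
Y -0.08088199443626946 0.0023165112525736263
post 74 [0.58938906 0.2015322  0.12452077] [0.61048743 0.22196058 0.13737383]
goal [0.598, 0.12, 0.2] 45 travel [0.1134, -0.0054, -0.041] turn [0.0004, 0.0007, -0.2437]
goal [0.598, 0.212, 0.2] 90 travel [0.2284, -0.0031, -0.0412] turn [0.0001, 0.0009, -0.4937]
```

View pics/s3c.png

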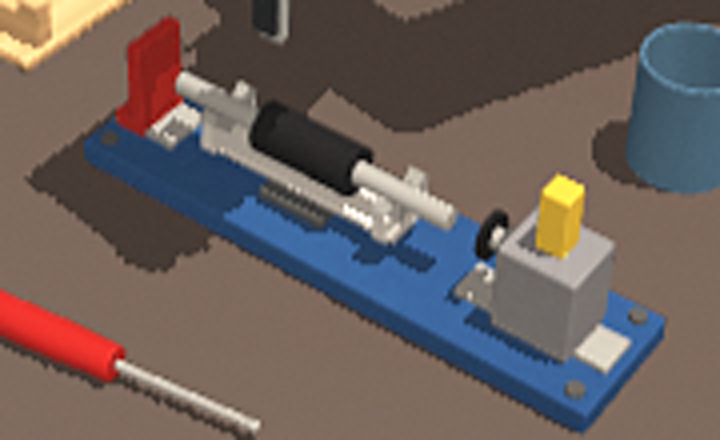

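The crop shows the roller seated level in both V-blocks, with the shaft end at (445,212). It is free of the red stop and of the black plunger at (490,233), and the yellow post is at (562,215).

Call:
apply_moves(
  claw=[0.6, 0.6, 0.6, 0.6, 0.6],
  travel=[
    [0.01, 0, -0.03],
    [0.03, 0, -0.04],
    [0.06, 0, -0.04],
    [0.09, 0, -0.04],
    [0.12, 0, -0.04],
  ],
  turn=[
    [0, 0, -0.038],
    [0, 0, -0.076],
    [0, 0, -0.114],
    [0, 0, -0.152],
    [0, 0, -0.19],
  ],
)

```text
t: 12.45
tcp_pos: [0.6005, 0.126, 0.1961]
tool_rot: [0.457, 0.889, -0.002, -0.002]
force: [-0.1, -0.7, -1.2]
finger_gap: 0.801
gripper_force: 0.0
```

```bash
python3 -c "
from h import *
goal([.5995,.212,.18],91.07)"
```

```text
goal [0.5995, 0.212, 0.18] 91.07 travel [0.0881, 0.0617, 0.0199] turn [-0.001, -0.0011, -0.3081]
```

Call:
apply_moves(
  claw=[0.6, 0.6, 0.6, 0.6, 0.6],
  travel=[
    [0.02, 0.015, 0],
    [0.045, 0.03, 0],
    [0.07, 0.05, 0],
    [0.085, 0.06, 0],
    [0.085, 0.06, 0],
  ],
  turn=[
    [0, 0, -0.038],
    [0, 0, -0.076],
    [0, 0, -0.114],
    [0, 0, -0.152],
    [0, 0, -0.19],
  ],
)

```text
t: 12.87
tcp_pos: [0.5999, 0.2117, 0.1954]
tool_rot: [0.173, 0.985, -0.001, -0.002]
force: [0.7, 0.4, -0.2]
finger_gap: 0.801
gripper_force: 0.0
```

```bash
python3 -c "
from h import *
goal([.5995,.212,.18],91.07)"
```

```text
goal [0.5995, 0.212, 0.18] 91.07 travel [0.0005, 0.0002, 0.0193] turn [-0.0004, -0.0015, -0.1168]
```

Call:
apply_moves(
  claw=[0.6, 0.6, 0.6, 0.6, 0.6],
  travel=[
    [0.0005, 0, 0.01],
    [0.0005, 0, 0.02],
    [0.0005, 0, 0.03],
    [0.0005, 0, 0.04],
    [0.0005, 0, 0.04],
  ],
  turn=[
    [0, 0, -0.038],
    [0, -0.001, -0.076],
    [0, -0.001, -0.117],
    [0, -0.001, -0.117],
    [0, -0.001, -0.117],
  ],
)

```text
t: 13.28
tcp_pos: [0.5989, 0.2083, 0.1621]
tool_rot: [-0.004, 1.0, -0.001, -0.002]
force: [-0.1, 0.3, -0.2]
finger_gap: 0.8
gripper_force: 0.0
```

Run:
```python
from h import *
s=snap('wrist')
P=world(s);Z=P[...,2].copy();Z[s['depth']==0]=-9
m=(Z>.122)&(Z<.137)&(abs(P[...,0]-.6)<.025)&(abs(P[...,1]-.21)<.03)
if m.sum(): print('post',m.sum(),P[m].min(0),P[m].max(0))
goal([.5995,.212,.1],91.07)
```

```text
post 1645 [0.58875668 0.20435674 0.12203985] [0.6089753  0.22429237 0.13336978]
goal [0.5995, 0.212, 0.1] 91.07 travel [-0.0, 0.0047, 0.079] turn [-0.0008, -0.0008, -0.0037]
```

Call:
apply_moves(
  claw=[0.6, 0.6, 0.6, 0.6, 0.6],
  travel=[
    [0, 0.0065, 0.02],
    [0, 0.0065, 0.04],
    [0, 0.0065, 0.06],
    [0, 0.0065, 0.076],
    [0, 0.0065, 0.076],
  ],
  turn=[
    [0, 0, -0.003],
    [0, 0, -0.003],
    [0, 0, -0.003],
    [0, 0, -0.003],
    [0, 0, -0.003],
  ],
)

```text
t: 13.75
tcp_pos: [0.5993, 0.2133, 0.1018]
tool_rot: [-0.009, 1.0, -0.001, -0.002]
force: [-0.4, -0.7, 0.1]
finger_gap: 0.801
gripper_force: 0.0
```

Call:
apply_moves(
  claw=[0.2, 0.0, -0.2, -0.35, -0.45],
  travel=[
    [0, 0, 0],
    [0, 0, 0],
    [0, 0, 0],
    [0, 0, 0],
    [0, 0, 0],
  ],
  turn=[
    [0, 0, 0],
    [0, 0, 0],
    [0, 0, 0],
    [0, 0, 0],
    [0, 0, 0],
  ],
  newtons=30,
)

```text
t: 14.17
tcp_pos: [0.6018, 0.2139, 0.1056]
tool_rot: [-0.01, 1.0, -0.001, 0.002]
force: [0.3, 0.0, 0.9]
finger_gap: 0.275
gripper_force: 0.0
```

Call:
apply_moves(
  claw=[-0.5, -0.6, -0.7, -0.7],
  travel=[
    [0, 0, 0],
    [0, 0, 0],
    [0, 0, 0],
    [0, 0, 0],
  ],
  turn=[
    [0, 0, 0],
    [0, 0, 0],
    [0, 0, 0],
    [0, 0, 0],
  ],
)

```text
t: 14.5
tcp_pos: [0.6016, 0.2136, 0.1054]
tool_rot: [-0.01, 1.0, -0.001, 0.002]
force: [-0.6, -2.3, 3.7]
finger_gap: 0.225
gripper_force: 31.4
```

```bash
python3 -c "
from h import *
st()"
```

```text
{'t': 14.5, 'q': [0.1676, 0.6984, 1.5004, -0.003, 0.9401, -1.4212], 'tcp_pos': [0.6016, 0.2136, 0.1054], 'tool_rot': [-0.0099, 0.9999, -0.001, 0.0015], 'force': [-0.6201, -2.2835, 3.7265], 'ft_torque': [-0.1212, 0.1064, -0.0268], 'gripper_force': 31.3893, 'finger_gap': 0.2255}
```

Call:
apply_moves(
  claw=[-0.7, -0.7, -0.7, -0.7, -0.7],
  travel=[
    [0, -0.005, 0],
    [0, -0.01, 0],
    [0, -0.015, 0],
    [0, -0.02, 0],
    [0, -0.025, 0],
  ],
  turn=[
    [0, 0, 0],
    [0, 0, 0],
    [0, 0, 0],
    [0, 0, 0],
    [0, 0, 0],
  ],
  newtons=50,
)

```text
t: 14.92
tcp_pos: [0.6019, 0.1979, 0.1054]
tool_rot: [-0.009, 1.0, 0.002, 0.002]
force: [-1.5, 12.1, 4.5]
finger_gap: 0.227
gripper_force: 50.2
```

Call:
apply_moves(
  claw=[-0.7, -0.7, -0.7, -0.7, -0.7],
  travel=[
    [0, -0.003, 0],
    [0, -0.006, 0],
    [0, -0.009, 0],
    [0, -0.012, 0],
    [0, -0.015, 0],
  ],
  turn=[
    [0, 0, 0],
    [0, 0, 0],
    [0, 0, 0],
    [0, 0, 0],
    [0, 0, 0],
  ],
)

```text
t: 15.33
tcp_pos: [0.6022, 0.1859, 0.1054]
tool_rot: [-0.009, 1.0, 0.002, 0.002]
force: [-0.7, 13.2, 3.9]
finger_gap: 0.221
gripper_force: 50.2
```

Call:
apply_moves(
  claw=[-0.7, -0.7, -0.7, -0.7, -0.7],
  travel=[
    [0, -0.002, 0],
    [0, -0.004, 0],
    [0, -0.006, 0],
    [0, -0.008, 0],
    [0, -0.01, 0],
  ],
  turn=[
    [0, 0, 0],
    [0, 0, 0],
    [0, 0, 0],
    [0, 0, 0],
    [0, 0, 0],
  ],
)

```text
t: 15.75
tcp_pos: [0.6023, 0.1788, 0.1055]
tool_rot: [-0.009, 1.0, 0.003, 0.002]
force: [-0.5, 14.9, 3.8]
finger_gap: 0.221
gripper_force: 50.2
```

Run:
```python
from h import *
st()
for n in('top','scene'):
    s=snap(n,'c_'+n+'.png')
    P=world(s);Z=P[...,2].copy();Z[s['depth']==0]=-9;X,Y=P[...,0],P[...,1]
    m=(Z>.064)&(Z<.085)&(abs(X-.604)<.007)&(Y<-.02)&(Y>-.095);print(n,'rollerend',Y[m].min())
    m=(Z>.06)&(Z<.097)&(abs(X-.604)<.022)&(Y<-.09)&(Y>-.12)&(s['pixels'][...,0]>100)&(s['pixels'][...,1]<70);print('stop',m.sum(),np.percentile(Y[m],[2,50,98]))
```

```text
{'t': 15.75, 'q': [0.1083, 0.6862, 1.5307, 0.0068, 0.9196, -1.4854], 'tcp_pos': [0.6023, 0.1788, 0.1055], 'tool_rot': [-0.0094, 0.9999, 0.0029, 0.0022], 'force': [-0.4916, 14.9418, 3.7848], 'ft_torque': [1.6513, 0.1461, 0.0318], 'gripper_force': 50.2483, 'finger_gap': 0.2214}
top rollerend -0.08845698249673191
stop 24 [-0.11086589 -0.11014359 -0.10066937]
scene rollerend -0.08703436751795969
stop 118 [-0.10651457 -0.09809777 -0.09566184]
```

Call:
apply_moves(
  claw=[-0.7, -0.7, -0.7, -0.7, -0.7],
  travel=[
    [0, -0.0016, 0],
    [0, -0.0032, 0],
    [0, -0.0048, 0],
    [0, -0.0064, 0],
    [0, -0.008, 0],
  ],
  turn=[
    [0, 0, 0],
    [0, 0, 0],
    [0, 0, 0],
    [0, 0, 0],
    [0, 0, 0],
  ],
)

```text
t: 16.27
tcp_pos: [0.6024, 0.1724, 0.1054]
tool_rot: [-0.009, 1.0, 0.003, 0.002]
force: [-0.2, 13.8, 4.3]
finger_gap: 0.226
gripper_force: 50.2
```

Call:
apply_moves(
  claw=[-0.7, -0.7, -0.7],
  travel=[
    [0, -0.001, 0],
    [0, -0.002, 0],
    [0, -0.002, 0],
  ],
  turn=[
    [0, 0, 0],
    [0, 0, 0],
    [0, 0, 0],
  ],
)

```text
t: 16.52
tcp_pos: [0.6025, 0.1705, 0.1055]
tool_rot: [-0.009, 1.0, 0.003, 0.002]
force: [-0.0, 13.9, 3.9]
finger_gap: 0.228
gripper_force: 50.3
```

Call:
apply_moves(
  claw=[-0.7, -0.7, -0.7],
  travel=[
    [0, -0.001, 0],
    [0, -0.002, 0],
    [0, -0.002, 0],
  ],
  turn=[
    [0, 0, 0],
    [0, 0, 0],
    [0, 0, 0],
  ],
)

```text
t: 16.77
tcp_pos: [0.6025, 0.169, 0.1055]
tool_rot: [-0.009, 1.0, 0.003, 0.002]
force: [-1.3, 13.9, 3.3]
finger_gap: 0.225
gripper_force: 50.3
```

Call:
apply_moves(
  claw=[-0.7, -0.7, -0.7],
  travel=[
    [0, -0.001, 0],
    [0, -0.002, 0],
    [0, -0.002, 0],
  ],
  turn=[
    [0, 0, 0],
    [0, 0, 0],
    [0, 0, 0],
  ],
)

```text
t: 17.02
tcp_pos: [0.6025, 0.1675, 0.1055]
tool_rot: [-0.009, 1.0, 0.003, 0.002]
force: [-0.6, 14.4, 4.5]
finger_gap: 0.226
gripper_force: 50.3
```

Call:
apply_moves(
  claw=[-0.7, -0.7, -0.7],
  travel=[
    [0, -0.001, 0],
    [0, -0.002, 0],
    [0, -0.002, 0],
  ],
  turn=[
    [0, 0, 0],
    [0, 0, 0],
    [0, 0, 0],
  ],
)

```text
t: 17.27
tcp_pos: [0.6025, 0.1666, 0.1054]
tool_rot: [-0.009, 1.0, 0.003, 0.002]
force: [-0.2, 16.3, 2.9]
finger_gap: 0.221
gripper_force: 50.3
```

Call:
apply_moves(
  claw=[-0.7, -0.7, -0.7],
  travel=[
    [0, -0.001, 0],
    [0, -0.002, 0],
    [0, -0.002, 0],
  ],
  turn=[
    [0, 0, 0],
    [0, 0, 0],
    [0, 0, 0],
  ],
)

```text
t: 17.52
tcp_pos: [0.6025, 0.1657, 0.1054]
tool_rot: [-0.009, 1.0, 0.004, 0.002]
force: [0.0, 18.0, 3.6]
finger_gap: 0.223
gripper_force: 50.3
```

```bash
python3 -c "
from h import *
st()"
```

```text
{'t': 17.5167, 'q': [0.0862, 0.6825, 1.5402, 0.0095, 0.9137, -1.5088], 'tcp_pos': [0.6025, 0.1657, 0.1054], 'tool_rot': [-0.0092, 0.9999, 0.0039, 0.0023], 'force': [0.0331, 17.9952, 3.5935], 'ft_torque': [2.1821, 0.1312, 0.113], 'gripper_force': 50.3204, 'finger_gap': 0.2226}
```

Call:
apply_moves(
  claw=[-0.7, -0.7, -0.7],
  travel=[
    [0, -0.0013, 0],
    [0, -0.0026, 0],
    [0, -0.0026, 0],
  ],
  turn=[
    [0, 0, 0],
    [0, 0, 0],
    [0, 0, 0],
  ],
)

```text
t: 17.77
tcp_pos: [0.6026, 0.1645, 0.1055]
tool_rot: [-0.009, 1.0, 0.005, 0.002]
force: [0.2, 20.4, 3.3]
finger_gap: 0.225
gripper_force: 50.4
```

Call:
apply_moves(
  claw=[-0.7, -0.7],
  travel=[
    [0, 0, 0],
    [0, 0, 0],
  ],
  turn=[
    [0, 0, 0],
    [0, 0, 0],
  ],
)

```text
t: 17.93
tcp_pos: [0.6026, 0.1645, 0.1055]
tool_rot: [-0.009, 1.0, 0.004, 0.002]
force: [-0.4, 21.3, 3.8]
finger_gap: 0.225
gripper_force: 50.4
```

Call:
apply_moves(
  claw=[-0.7, -0.7, -0.7],
  travel=[
    [0, 0.0015, 0],
    [0, 0.003, 0],
    [0, 0.003, 0],
  ],
  turn=[
    [0, 0, 0],
    [0, 0, 0],
    [0, 0, 0],
  ],
)

```text
t: 18.18
tcp_pos: [0.6026, 0.1645, 0.1054]
tool_rot: [-0.01, 1.0, 0.003, 0.002]
force: [-1.5, 14.3, 4.0]
finger_gap: 0.224
gripper_force: 50.4
```

Call:
apply_moves(
  claw=[-0.7, -0.7, -0.7],
  travel=[
    [0, 0.0015, 0],
    [0, 0.003, 0],
    [0, 0.003, 0],
  ],
  turn=[
    [0, 0, 0],
    [0, 0, 0],
    [0, 0, 0],
  ],
)

```text
t: 18.43
tcp_pos: [0.6026, 0.1646, 0.1054]
tool_rot: [-0.01, 1.0, 0.001, 0.002]
force: [-0.4, 7.3, 5.4]
finger_gap: 0.226
gripper_force: 50.6
```

Call:
apply_moves(
  claw=[-0.7, -0.7, -0.7],
  travel=[
    [0, 0.001, 0],
    [0, 0.0023, 0],
    [0, 0.0023, 0],
  ],
  turn=[
    [0, 0, 0],
    [0, 0, 0],
    [0, 0, 0],
  ],
)

```text
t: 18.68
tcp_pos: [0.6025, 0.1647, 0.1054]
tool_rot: [-0.01, 1.0, -0.0, 0.002]
force: [-2.0, 3.8, 5.6]
finger_gap: 0.224
gripper_force: 50.7
```

Call:
apply_moves(
  claw=[-0.4, -0.2, 0.1, 0.4, 0.6],
  travel=[
    [0, 0, 0],
    [0, 0, 0],
    [0, 0, 0],
    [0, 0, 0],
    [0, 0, 0],
  ],
  turn=[
    [0, 0, 0],
    [0, 0, 0],
    [0, 0, 0],
    [0, 0, 0],
    [0, 0, 0],
  ],
)

```text
t: 19.1
tcp_pos: [0.6021, 0.1637, 0.1044]
tool_rot: [-0.01, 1.0, -0.001, 0.001]
force: [-0.2, -0.5, -0.3]
finger_gap: 0.794
gripper_force: 0.0
```

Call:
apply_moves(
  claw=[0.6, 0.6, 0.6, 0.6, 0.6],
  travel=[
    [0, 0, -0.02],
    [0, 0, -0.05],
    [0, 0, -0.09],
    [0, 0, -0.13],
    [0, 0, -0.13],
  ],
  turn=[
    [0, 0, 0],
    [0, 0, 0],
    [0, 0, 0],
    [0, 0, 0],
    [0, 0, 0],
  ],
)

```text
t: 19.52
tcp_pos: [0.6063, 0.1645, 0.2156]
tool_rot: [-0.01, 1.0, -0.0, 0.008]
force: [1.1, 0.7, 0.9]
finger_gap: 0.797
gripper_force: 0.0
```

Run:
```python
from h import *
st()
s=snap('wrist');P=world(s);Z=P[...,2].copy();Z[s['depth']==0]=-9;X,Y=P[...,0],P[...,1]
m=(Z>.122)&(Z<.137)&(abs(X-.6)<.025)&(abs(Y-.165)<.03)
if m.sum(): print('post',m.sum(),P[m].min(0),P[m].max(0))
m=(Z>.064)&(Z<.085)&(abs(X-.602)<.02)&(abs(Y-.135)<.03)
for y in np.arange(.105,.15,.0025):
    k=m&(abs(Y-y)<.00125);print(y.round(4),k.sum(),*( [np.ptp(X[k]).round(4),Z[k].max().round(4)] if k.sum() else []))
s=snap('scene','f.png')
i=cv2.imread('pics/f.png')[220:330,210:390];cv2.imwrite('pics/fc.png',cv2.resize(i,None,fx=4,fy=4,interpolation=2))
```

```text
{'t': 19.5167, 'q': [0.0883, 0.5432, 1.452, -0.0022, 1.1309, -1.5012], 'tcp_pos': [0.6063, 0.1645, 0.2156], 'tool_rot': [-0.0098, 0.9999, -0.0004, 0.0078], 'force': [1.1073, 0.6881, 0.895], 'ft_torque': [-0.0329, 0.043, -0.0103], 'gripper_force': 0.0, 'finger_gap': 0.7975}
post 1014 [0.5898959  0.15541346 0.12212128] [0.6096147  0.17540131 0.13348522]
0.105 60 0.0391 0.0722
0.1075 120 0.0392 0.0723
0.11 62 0.0152 0.0721
0.1125 58 0.0149 0.0726
0.115 63 0.015 0.0721
0.1175 60 0.015 0.0726
0.12 49 0.015 0.0722
0.1225 57 0.0295 0.0843
0.125 132 0.0297 0.0845
0.1275 178 0.0311 0.0848
0.13 40 0.0131 0.0753
0.1325 90 0.0209 0.0799
0.135 91 0.0208 0.0791
0.1375 49 0.0398 0.085
0.14 10 0.0249 0.0849
0.1425 1 0.0 0.0848
0.145 3 0.0098 0.0849
0.1475 3 0.0194 0.0848
```

View pics/fc.png

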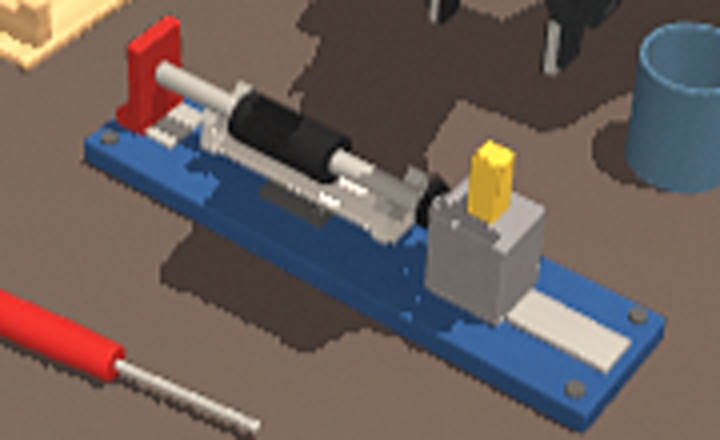

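The roller end meets the red stop at (165,75) and the plunger at (432,200) bears on the shaft. The carriage stayed where it was left and the arm is clear.

```bash
python3 -c "
from h import *
print(manip.sign_off())"
```

```text
the job is handed in; nothing more can be done
None
```

The job is handed in at about 19.5 s of the 72 s: the roller was lowered into the V-blocks and let go at about 5 N, then clamped against the red stop with the plunger at about 10 N (spring in roughly 4 mm by force; the depth image gave about 3.3 mm, ±1 mm), and the arm never went near the mug, jar or screwdriver; no verdict came back.

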